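Square up a wine crate corner

TASK

Take the corner square by its wooden handle and press it gently onto the outside of the wine crate's open corner (on the robot's side, towards the mat), so that the proud front board goes fully home and both legs sit flush against the front board and the side board; hold it pressed lightly against both boards for about two seconds. Then lay the square gently back flat on the cork mat and let go, leaving the corner closed; do not push the front board with the gripper itself, and leave the bottle, tumbler and jar alone.

Things in the scene. Friction and masses are not known exactly. Their poses are not given: they have to be found in the camera images.
- square_handle (a point): Grip point on the loose corner square (an L of two aluminium legs lying flat): on the axis of its upright dark wooden handle, 24 x 24 mm section, 54 mm above the square's underside; handle top at 78 mm, leg tops at 30 mm. x axis: along the first leg, away from the corner; -y: along the second leg; z up. The L's inner corner lies at (+12, -12) mm in x, y from this point.
- square_corner (a point): Inner corner of the L, half-way up the legs (15 mm above its underside); axes as square_handle. The first leg's inner face is the plane y = 0 here and looks to -y, the second's is the plane x = 0 and looks to +x. Each leg is 16 mm wide, 30 mm high and reaches 110 mm from here.
- square: The same corner square as a whole, about 0.16 to 0.29 kg; origin at the foot of its inner corner, on its underside; axes as square_handle.
- crate_corner (a point): Top of the crate's outer corner to be checked, 100 mm above the counter. Crate: fixed, open-topped, 300 x 240 x 100 mm, rough-sawn 12 mm boards. x: along the side board, away from the corner; -y: along the front board; z up. Side board's outer face: about plane y = 0, looks to +y; front board's, once home: about plane x = 0, looks to -x. Either may lie up to 3 mm off: find them by touch.
- front_board (a joint): Opening angle of the crate's front board (12 mm thick), pinned upright at its far end (240 mm from the checked corner); its free end butts inside the side board. It swings stiffly: about 2 N at its free end moves it, and it stays where left. 0 = home against a hard stop; at 0.05 rad its free end stands 11 mm proud (to -x of the corner's frame). Starts 6 to 16 mm proud.
- mat: Cork mat fixed to the counter, 200 x 200 x 5 mm, origin at the centre of its underside. The square starts on it, and goes back on it.
- bottle: Full green wine bottle standing, 72 mm across, 265 mm tall, origin at the centre of its foot. Bystander.
- tumbler: Glass tumbler standing, 68 mm across, 90 mm tall, origin at the centre of its foot. Bystander.
- cork_jar: Amber glass jar, 80 mm across, 110 mm tall, origin at the centre of its foot. Bystander.
Things that resemble listed ones, but are neither listed nor needed, are in the scene too. Of the things that look like the square, the middle-sized one is meant.

How it is judged (in metres and radians):
On the way, in this order (a step that is already met when the one before it is completed fails the run):
1. the square is lifted clear of the mat (z of square_corner in the frame of mat above 0.05 m), for 0.2 s.
2. the square sits flush on the closed corner, lightly pressed (more than 1 N) against the side board and the front board at once, square to them within 1.5 degrees (contact force between square and side_board above 1 N and contact force between square and front_board above 1 N and value of joint front_board below 0.01 rad and horizontal distance between square_corner and crate_corner below 0.008 m and angle between the x axis of square_handle and the x axis of crate_corner, either way round below 0.026 rad and angle between the y axis of square_handle and the y axis of crate_corner, either way round below 0.026 rad), for 1 s.
At the end, for the whole second after the job is handed in: The front board is home (within 0.012 rad, under 3 mm at the corner); the square lies flat and still on the cork mat, its handle over the mat, let go (value of joint front_board below 0.012 rad and x of square_handle in the frame of mat between -0.095 and 0.095 m and y of square_handle in the frame of mat between -0.095 and 0.095 m and contact force between square and mat above 0.3 N and angle between square_handle's own z axis and vertical below 0.06 rad and linear speed of square below 0.02 m/s); the robot touches nothing.
It fails at once if the square is pressed against the side board with more than 20 N (contact force between square and side_board above 20 N).
It fails at once if the square is pressed against the front board with more than 20 N (contact force between square and front_board above 20 N).
It fails at once if the square is dropped on the mat from a height (lands with over 30 N, out of the fingers) (contact force between square and mat above 30 N and contact force between square and the fingers below 0.5 N).
It fails at once if the front board is pushed by the robot itself (contact force between any of the arm, the fingers and front_board above 1 N).
It fails at once if a bystander is disturbed (moved more than 20 mm) (distance of any of bottle, tumbler, cork_jar from where it was at the start of the episode above 0.02 m).
It also fails if it takes over 70 s, if anything falls off the work surface, if the arm or the gripper's body presses on something with over 40 N, if the wrist force passes 120 N, or if a joint passes its speed limit or range.

ROBOT

A 6-joint arm with a two-finger parallel gripper is mounted at the origin on the work surface. World frame = base frame: x ahead of the robot, y to its left, z up, the work surface at z = 0. Lengths are in mm, angles in rad, forces in N, time in s.
With the tool pointing down it reaches from about 275 to 1000 mm from the base axis. Payload 8.4 kg.
Tool frame: the origin (TCP) lies between the finger pads; the fingertips stand 17 mm ahead of it and the grasp point (between the pads) lies 2 mm behind it (r.tcp_to_tips is the distance from the TCP to the fingertips, in mm); z points along the fingers, y is the line along which they close (so a half turn about z gives the same grasp; the last joint's range is limited). The gripper opens to 85 mm and grips with 20 to 120 N. Pads are 22 mm wide; open, the fingers measure 114 mm over their backs; the gripper's body (76 mm by 85 mm) begins 54 mm behind the grasp point. The pads swing forward as they close: fully open they stand 13 mm farther back than shut.
Start: joints at [-1.12, 0.353, 1.633, -0, 1.155, -0.002], TCP at [273.427, -562.019, 248.281] pointing down, gripper open.
Joint ranges: [-2.63, 2.63], [-0.92, 2.1], [0.06, 2.66], [-1.3, 4.44], [0, 2.69], [-3.02, 3.02]. Speed limits (rad/s): [2.22, 2.22, 2.79, 3.14, 3.14, 3.14].

INTERFACE

Orientations are given as [roll, pitch, yaw] about the fixed x, y, z axes, in that order (R = Rz(yaw) Ry(pitch) Rx(roll)).
In Python, from rig import r gives the robot as it stands. The module is installed in compiled form; this text tells all that it offers.
- The arm moves only by the tool apply_moves, never from a script. Its argument "series" is text: rows parted by semicolons, each of 7 numbers parted by spaces: the shift along the tool's x, y, z in cm, then the turn, a rotation vector about the tool's x, y, z in rad, then the gripper's target within -1 to 1 (shut at 1, half-way at 0, fully open at -1). In form: tx ty tz rx ry rz fingers; .... A call has exactly 10 rows; each row shifts and turns the commanded pose from where the row before left it, along the tool's axes as they then stand; what a row does not reach is not made up. A row lasts 1/12 s, in which the tool goes at most 41.7 mm and 7.16 degrees, less where a joint would pass 70% of its speed; a pose out of reach is approached as far as the arm can. A call with a gripper value outside its range is refused whole. The fingers move at their own pace and stop on an object; "squeeze" is the grip in N (left out, the last holds). Time passes only in rows, so rows that do not move let the fingers close, or fill a call up. It gives the time, the measured TCP pose, the force and the opening at its end, in the units of the state.
- r.sense(): the state, without advancing time (a new reading comes with each control period).
- r.grab_frame(name): name is "scene" or "side" or "wrist"; returns the picture (480x640x3 uint8, blue, green, red); there is no depth.
- r.camera_info(name): a dict with "K" (3x3 intrinsics, pixels), "extrinsics" (4x4, takes a point from camera to world coordinates). Camera axes: x right, y down, z forward; pixel columns grow to the right and rows downward; lengths in mm; the calibration is good to about 2 mm. A picture is of the moment at which its call begins: read the wrist's pose just before it. camera_info takes no time and is no camera call; for the wrist camera it gives the pose at the moment of the call.
- r.sign_off(): hands the job in, once; it reports no verdict.
The state is a dict: "clock": time; "qpos": joint angles; "qvel": joint speeds; "joint_efforts": joint torques, N m; "eef_pos": TCP position; "tcp_rot": TCP orientation; "contact_force": force on the tool from outside, world axes, zero at the start; "wrist_torque": the same for the moment, N m; "opening": opening from 0.0 (shut) to 1.0 (fully open).
Only numpy, scipy, OpenCV 4.12 (cv2) and the standard library are available. Lean on these libraries where they do the work, as an engineer would, in place of code of your own. Each camera call takes 0.05 s, during which the arm holds its last target. There are 200 camera calls.

## Working session

There is one attempt and no reset: what is moved stays moved. The work goes in short steps, Python scripts to look and compute and a tool call to move; the robot and the scene stay as the last step left them, time stands still between calls to the robot, and variables do not carry over. Pictures are saved under pics/ and viewed, on a budget of 10 in all, crops included, one or two more only if the job needs it, and the job is handed in when it is done.

Besides the shell and the picture viewer there is one more tool, called after ">>>" as name(argument=value, ...) on one line, values as JSON. apply_moves: Moves the arm, as the interface text tells. Its arguments: {"type":"object","properties":{"series":{"type":"string"},"squeeze":{"type":"number"}},"required":["series"]}

```bash
mkdir -p pics; python3 - <<'E'
from rig import r
import cv2
print(r.sense())
for n in ("scene","side"):
    im=r.grab_frame(n); cv2.imwrite(f"pics/{n}0.png",im)
    c=r.camera_info(n); print(n,c)
E
```

```text
{'clock': 0.0, 'qpos': array([-1.12040443e+00,  3.53634149e-01,  1.63413462e+00, -2.94605604e-06,
        1.15518892e+00, -2.37965741e-03]), 'qvel': array([ 3.76654791e-04, -1.84692245e-04,  3.08936882e-05,  1.72603022e-03,
       -9.20695084e-04, -2.80451361e-04]), 'joint_efforts': array([ 2.34664170e-03, -6.05236459e+01, -3.42060292e+01,  2.18375480e-04,
        9.22792620e-03,  6.55991357e-06]), 'eef_pos': array([ 273.22755403, -561.61478734,  247.57019645]), 'tcp_rot': array([-3.14022762e+00, -5.54679983e-07,  4.52772749e-01]), 'contact_force': array([ 0.28166589, -0.62852471,  0.2178601 ]), 'wrist_torque': array([-0.0068619 ,  0.0273968 ,  0.02006762]), 'opening': 1.0038204366683816}
scene {'K': array([[587.50253752,   0.        , 320.75923931],
       [  0.        , 587.50253752, 238.69077775],
       [  0.        ,   0.        ,   1.        ]]), 'extrinsics': array([[ 7.78953392e-01,  4.33811914e-01, -4.52812143e-01,
         1.14002207e+03],
       [ 6.26791949e-01, -5.16673394e-01,  5.83249909e-01,
        -6.47168018e+02],
       [ 1.90647726e-02, -7.38143501e-01, -6.74374308e-01,
         9.69204345e+02],
       [ 0.00000000e+00,  0.00000000e+00,  0.00000000e+00,
         1.00000000e+00]])}
side {'K': array([[486.32931971,   0.        , 316.56422499],
       [  0.        , 486.32931971, 237.63026665],
       [  0.        ,   0.        ,   1.        ]]), 'extrinsics': array([[-9.95151603e-01, -7.42439587e-02,  6.45067514e-02,
         4.61117383e+02],
       [-9.74454653e-02,  6.55396348e-01, -7.48972635e-01,
         9.24378956e+02],
       [ 1.33292041e-02, -7.51627209e-01, -6.59453464e-01,
         7.86505557e+02],
       [ 0.00000000e+00,  0.00000000e+00,  0.00000000e+00,
         1.00000000e+00]])}
```

View pics/scene0.png

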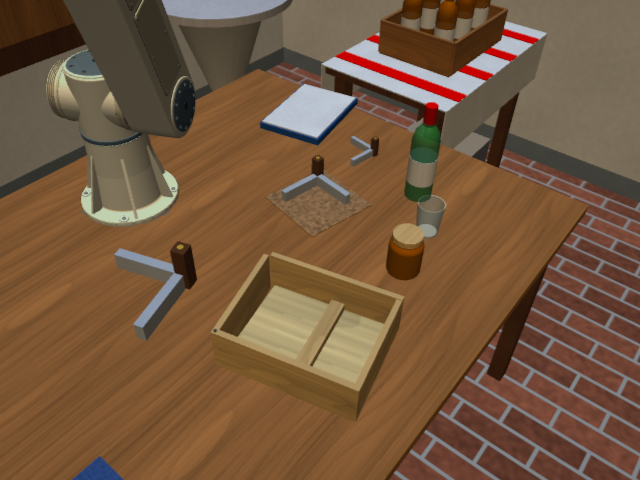

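View pics/side0.png

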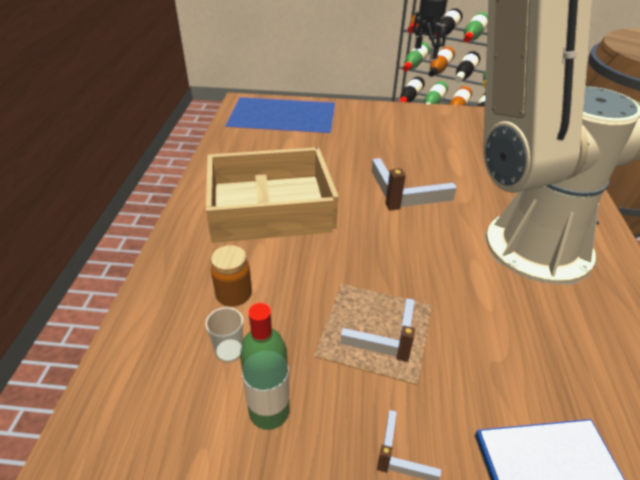

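Candidates for the square are the large one at scene (182,265), the middle one on the mat at scene (318,165), and the small one at scene (374,147). The one on the mat is middle-sized and is the one meant. I'll check it in a close crop.

```bash
python3 - <<'E'
import cv2, numpy as np
s=cv2.imread('pics/scene0.png'); d=cv2.imread('pics/side0.png')
def crop(im,x0,y0,w,h,k): return cv2.resize(im[y0:y0+h,x0:x0+w],None,fx=k,fy=k,interpolation=cv2.INTER_CUBIC)
a=crop(s,260,145,120,90,5); cv2.imwrite('pics/c1.png',np.vstack([np.hstack([crop(s,260,140,100,100,4),crop(d,340,285,100,100,4)])]))
cv2.imwrite('pics/c2.png',np.vstack([crop(s,205,250,200,80,4)[:,:800],crop(d,200,140,200,70,4)]))
E
```

```text
(no output)
```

View pics/c1.png

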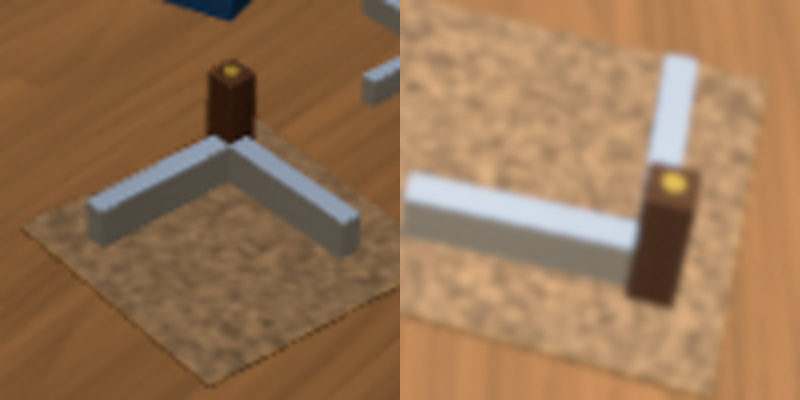

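View pics/c2.png

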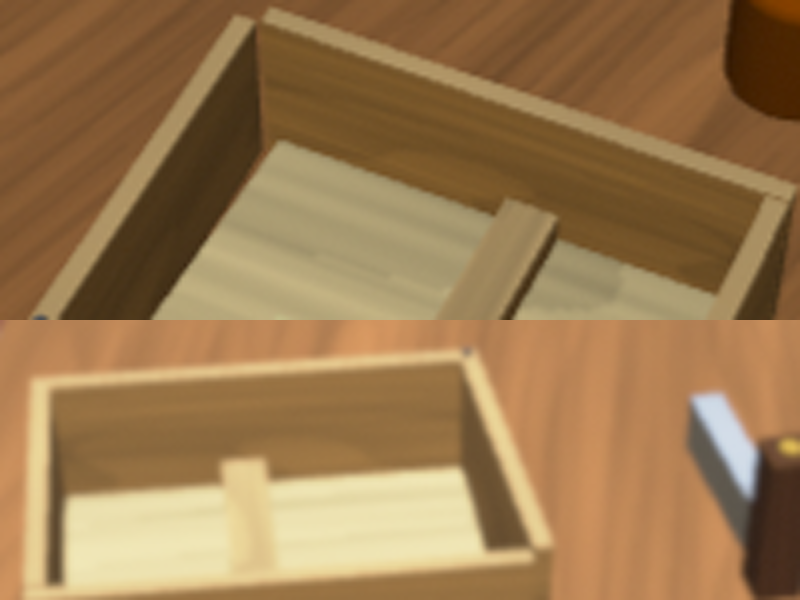

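The crop shows a middle-sized L with its dark handle on the mat, handle top at crop (232,70). Its legs run to world +x and -y, roughly aligned with the crate. The crate's open corner is at about scene (272,252), with the front board's free end standing proud at crop (235,15).

```bash
cat > h.py <<'E'
import numpy as np
from rig import r
def ray(cam,u,v,z):
    c=r.camera_info(cam);E=c['extrinsics'];d=E[:3,:3]@np.linalg.solve(c['K'],[u,v,1]);o=E[:3,3]
    return o+d*(z-o[2])/d[2]
def proj(cam,p):
    c=r.camera_info(cam);E=c['extrinsics'];q=c['K']@(E[:3,:3].T@(np.array(p)-E[:3,3]));return q[:2]/q[2]
def cr(cam,x0,y0,k,u,v,z): return ray(cam,x0+(u+.5)/k-.5,y0+(v+.5)/k-.5,z)
E
python3 - <<'E'
from h import *
np.set_printoptions(precision=1,suppress=True)
S=lambda n,*a: print(n,cr(*a)[:2])
A=lambda n,u,v,z:S('sc '+n,'scene',260,140,4,u,v,z)
B=lambda n,u,v,z:S('sd '+n,'side',340,285,4,u-400,v,z)
A('htop',232,70,83);B('htop',674,182,83)
A('incorner',232,153,35);A('leg1 end in',342,226,35);A('leg1 end out',358,214,35);A('leg2 end in',100,210,35);A('leg2 end out',88,203,35)
B('leg1 end out',405,200,35);B('leg1 end in',412,173,35);B('leg1 in near',637,222,35);B('leg1 out near',635,248,35);B('leg2 end in',663,55,35);B('leg2 end out',697,62,35)
A('mat near',212,386,5);A('mat left',22,230,5);B('mat c',765,80,5)
C=lambda n,u,v,z:S('sc '+n,'scene',205,250,4,u,v,z)
D=lambda n,u,v,z:S('sd '+n,'side',200,140,4,u,v-320,z)
C('corner',269,8,100);C('side far',795,188,100);C('free end out',236,15,100);C('free in',256,20,100)
D('corner',550,547,100);D('free out',545,532,100);D('pin end',474,348,100);D('pin',467,351,100);C('pin',40,318,100)
print('sidefar',ray('side',206,235-48+50*0,100)[:2])
for n in('scene','side'): print(n, r.camera_info(n)['extrinsics'][:3,3])
E
```

```text
sc htop [338.7 362.4]
sd htop [340.7 359.2]
sc incorner [356.1 342.2]
sc leg1 end in [459.2 327.1]
sc leg1 end out [459.5 343.7]
sc leg2 end in [329.9 239.5]
sc leg2 end out [319.1 240. ]
sd leg1 end out [461.1 345.3]
sd leg1 end in [458.7 328.8]
sd leg1 in near [350.9 346.3]
sd leg1 out near [352.3 361.4]
sd leg2 end in [334.5 238.9]
sd leg2 end out [317.3 241.8]
sc mat near [471.5 181.2]
sc mat left [278.9 218.9]
sd mat c [276.4 223.4]
sc corner [502.    5.4]
sc side far [789.2  77.2]
sc free end out [492.2  -9.8]
sc free in [503.   -5.8]
sd corner [494.3  -8.5]
sd free out [498.2 -23.2]
sd pin end [ 560.6 -229.5]
sd pin [ 565. -225.]
sc pin [ 561.5 -218.3]
sidefar [811.8  -9.8]
scene [1140.  -647.2  969.2]
side [461.1 924.4 786.5]
```

```bash
cat >> h.py <<'E'
def T(p,th,a):
    c,s=np.cos(th),np.sin(th);a=np.array(a,float)
    return np.array([p[0]+c*a[0]-s*a[1],p[1]+s*a[0]+c*a[1],a[2]])
E
python3 - <<'E'
from h import *
import cv2
cc,ct=(502,5.4),np.radians(14); hc,ht=(339.7,360.8),np.radians(-10)
print([proj('side',T(cc,ct,p)) for p in [(0,0,100),(0,-12,100),(300,0,100),(0,-240,100)]])
def draw(cam,x0,y0,w,h,k,f):
    im=cv2.resize(cv2.imread(f)[y0:y0+h,x0:x0+w],None,fx=k,fy=k,interpolation=cv2.INTER_CUBIC)
    def L(pts,th0,o,col):
        q=[(proj(cam,T(o,th0,p))-[x0,y0]+.5)*k-.5 for p in pts]
        cv2.polylines(im,[np.int32(np.round(q))],False,col,1,cv2.LINE_AA)
    L([(0,0,0),(0,0,100),(300,0,100),(300,-240,100),(0,-240,100),(0,-12,100)],ct,cc,(0,0,255))
    L([(0,-12,100),(12,-12,100),(300,-12,100)],ct,cc,(0,0,255))
    b=[(12+110,-12),(12,-12),(12,-122),(-4,-122),(-4,4),(122,4),(122,-12)]
    L([(x,y,35) for x,y in b],ht,hc,(0,0,255)); L([(x,y,83) for x,y in [(-12,-12),(12,-12),(12,12),(-12,12),(-12,-12)]],ht,hc,(0,255,0))
    return im
a=draw('scene',210,240,200,80,4,'pics/scene0.png');b=draw('side',203,145,140,70,4,'pics/side0.png');c=draw('side',340,285,100,70,4,'pics/side0.png')[:,-240:]
cv2.imwrite('pics/m1.png',np.vstack([a,np.hstack([b,c])]))
E
```

```text
[array([333.45297097, 199.64124969]), array([332.58216634, 196.6238955 ]), array([203.75197242, 209.81296664]), array([318.26693286, 147.02134617])]
```

View pics/m1.png

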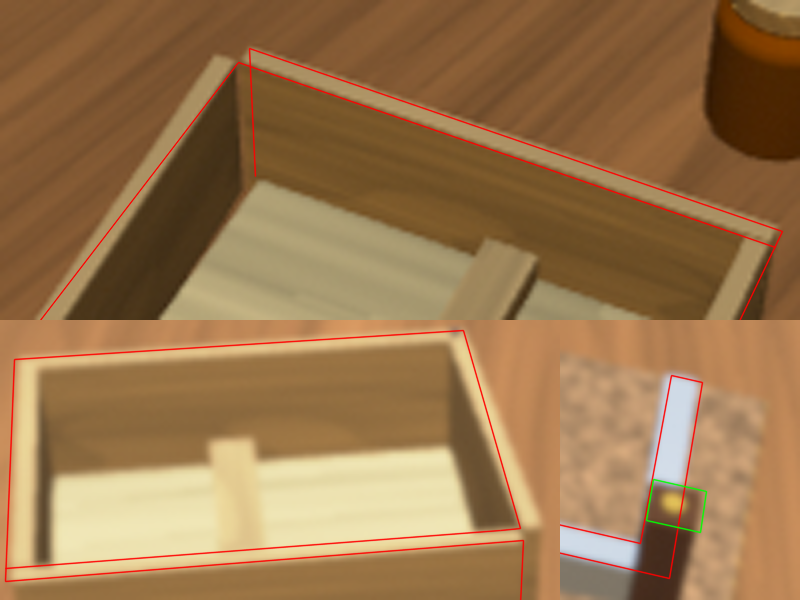

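The overlay fits the crate and square within 1–2 px. The square's handle is at about (340,361) with yaw -10°. The crate corner is at about (502,5) with yaw 14°, and the front board is about 8–11 mm proud. Now I'll move towards it.

>>> apply_moves(series="3.1 -2.7 0 0 0 0 -1;3.1 -2.7 0 0 0 0 -1;3.1 -2.7 0 0 0 0 -1;3.1 -2.7 0 0 0 0 -1;3.1 -2.7 0 0 0 0 -1;3.1 -2.7 0 0 0 0 -1;3.1 -2.7 0 0 0 0 -1;3.1 -2.7 0 0 0 0 -1;3.1 -2.7 0 0 0 0 -1;3.1 -2.7 0 0 0 0 -1", squeeze=60)

```text
clock: 0.93
eef_pos: [434.2, -181.6, 248.2]
tcp_rot: [-3.142, -0.0, 0.453]
contact_force: [1.4, 0.0, 0.1]
opening: 1.0
```

```bash
cat >> h.py <<'E'
def plan(x,y,z,yawdeg):
    s=r.sense();p=s['eef_pos'];ro=s['tcp_rot'];w=ro[2];d=np.array([x,y,z])-p
    t=np.array([np.cos(w)*d[0]+np.sin(w)*d[1],np.sin(w)*d[0]-np.cos(w)*d[1],-d[2]])
    e=(np.radians(yawdeg)-w+np.pi)%(2*np.pi)-np.pi
    print('at',p.round(1),'rot',np.degrees(ro).round(2),'F',s['contact_force'].round(2),'M',s['wrist_torque'].round(2),'op',round(s['opening'],3),'t',round(s['clock'],2))
    print('tool shift cm (no turn)',(t/10).round(3),'rz',round(-e,4))
E
python3 -c "
from h import *
plan(390,200,240,80)"
```

```text
at [ 434.2 -181.6  248.2] rot [-180.     -0.     25.93] F [1.43 0.   0.06] M [ 0.02 -0.03 -0.01] op 1.0 t 0.93
tool shift cm (no turn) [ 12.71  -36.255   0.824] rz -0.9437
```

>>> apply_moves(series="1.2 -3.6 0 0 0 0 -1;1.2 -3.6 0 0 0 0 -1;1.2 -3.6 0 0 0 0 -1;1.2 -3.6 0 0 0 0 -1;1.2 -3.6 0 0 0 0 -1;1.2 -3.6 0 0 0 0 -1;1.2 -3.6 0 0 0 0 -1;1.2 -3.6 0 0 0 0 -1;1.2 -3.6 0 0 0 0 -1;1.2 -3.6 0 0 0 0 -1")

```text
clock: 1.77
eef_pos: [383.6, 194.4, 248.3]
tcp_rot: [3.142, -0.0, 0.453]
contact_force: [0.9, 0.1, 0.4]
opening: 1.0
```

>>> apply_moves(series="0 0 0 0 0 -0.12 -1;0 0 0 0 0 -0.12 -1;0 0 0 0 0 -0.12 -1;0 0 0 0 0 -0.12 -1;0 0 0 0 0 -0.12 -1;0 0 0 0 0 -0.12 -1;0 0 0 0 0 -0.12 -1;0 0 0 0 0 -0.1 -1;0 0 0 0 0 0 -1;0 0 0 0 0 0 -1")

```text
clock: 2.6
eef_pos: [384.3, 192.5, 248.1]
tcp_rot: [-3.141, 0.0, 1.39]
contact_force: [0.8, -0.1, -0.5]
opening: 1.001
```

```bash
python3 -c "
from h import *
import cv2
plan(341,361,150,80)
c=r.camera_info('wrist');print(c['extrinsics'].round(3))
im=r.grab_frame('wrist');cv2.imwrite('pics/w1.png',im)
for z,p in ((83,(340,361)),(35,(349.5,347)),(35,(457.8,327.9))): print(proj('wrist',(*p,z)))"
```

```text
at [384.3 192.5 248.1] rot [-1.7998e+02  1.0000e-02  7.9620e+01] F [ 0.83 -0.07 -0.46] M [ 0.04  0.03 -0.01] op 1.001 t 2.6
tool shift cm (no turn) [15.79  -7.299  9.813] rz -0.0067
[[ 9.83000e-01 -1.71000e-01 -5.80000e-02  3.98704e+02]
 [-1.81000e-01 -9.33000e-01 -3.10000e-01  2.72010e+02]
 [-1.00000e-03  3.15000e-01 -9.49000e-01  3.73756e+02]
 [ 0.00000e+00  0.00000e+00  0.00000e+00  1.00000e+00]]
[204.29432139 -11.18920509]
[238.25382065  25.60467379]
[380.0488896   24.30397524]
```

>>> apply_moves(series="1.4 -0.76 0.2 0 0 -0.007 -1;1.4 -0.76 0.2 0 0 0 -1;1.4 -0.76 0.2 0 0 0 -1;1.4 -0.76 0.2 0 0 0 -1;1.4 -0.76 0.2 0 0 0 -1;1.4 -0.76 0.2 0 0 0 -1;1.4 -0.76 0.2 0 0 0 -1;1.4 -0.76 0.2 0 0 0 -1;0.6 0 0.2 0 0 0 -1;0 0 0 0 0 0 -1")

```text
clock: 3.48
eef_pos: [344.8, 320.1, 229.9]
tcp_rot: [-3.141, 0.0, 1.399]
contact_force: [-0.1, -0.2, 0.5]
opening: 1.002
```

```bash
python3 -c "
from h import *
import cv2
plan(341,361,150,80)
im=r.grab_frame('wrist')
def d(pts,z,c):
    cv2.polylines(im,[np.int32([np.round(proj('wrist',T((340.5,361),np.radians(-10),(x,y,z)))) for x,y in pts])],True,c,1)
d([(122,-12),(12,-12),(12,-122),(-4,-122),(-4,4),(122,4)],35,(0,0,255));d([(-12,-12),(12,-12),(12,12),(-12,12)],83,(0,255,0))
cv2.imwrite('pics/w1.png',im)"
```

```text
at [344.8 320.1 229.9] rot [-1.7999e+02  1.0000e-02  8.0180e+01] F [-0.1  -0.24  0.5 ] M [-0.02  0.05 -0.11] op 1.002 t 3.48
tool shift cm (no turn) [ 3.968 -1.068  7.99 ] rz 0.0032
```

View pics/w1.png

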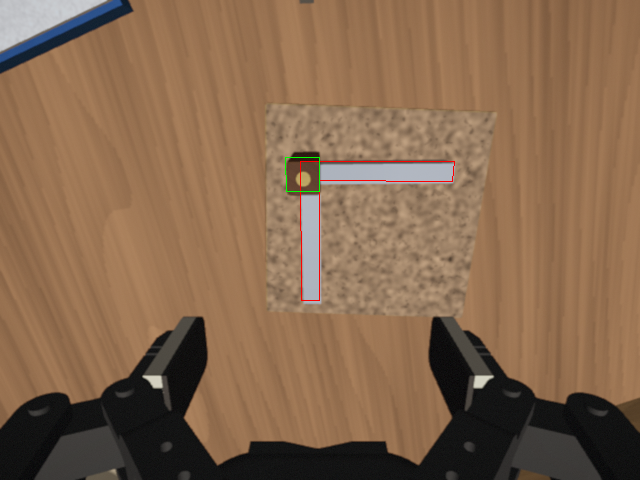

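The overlay sits on the square within about 3 px. The handle spot is at (303,178), so the handle is at about (340,359) with yaw -10°. The choice of square is confirmed.

>>> apply_moves(series="0.95 -0.28 2 0 0 0.003 -1;0.95 -0.28 2 0 0 0 -1;0.95 -0.29 2 0 0 0 -1;0.9 -0.29 2 0 0 0 -1;0 0 2 0 0 0 -1;0 0 2 0 0 0 -1;0 0 2 0 0 0 -1;0 0 1.5 0 0 0 -1;0 0 1 0 0 0 -1;0 0 0.5 0 0 0 -1", squeeze=80)

```text
clock: 4.37
eef_pos: [339.9, 357.1, 59.2]
tcp_rot: [-3.141, 0.002, 1.396]
contact_force: [-0.4, -0.4, -0.5]
opening: 1.004
```

>>> apply_moves(series="0 0 0 0 0 0 -1;0 0 0 0 0 0 -0.4;0 0 0 0 0 0 0;0 0 0 0 0 0 0.2;0 0 0 0 0 0 0.4;0 0 0 0 0 0 0.6;0 0 0 0 0 0 1;0 0 0 0 0 0 1;0 0 0 0 0 0 1;0 0 0 0 0 0 1")

```text
clock: 5.2
eef_pos: [340.3, 358.5, 60.9]
tcp_rot: [3.141, -0.001, 1.397]
contact_force: [-0.0, -2.1, 5.5]
opening: 0.271
```

```bash
python3 -c "
from h import *
plan(340,359,160,80)"
```

```text
at [340.3 358.5  60.9] rot [ 1.7996e+02 -4.0000e-02  8.0040e+01] F [-0.04 -2.1   5.5 ] M [-0.19  0.05  0.04] op 0.271 t 5.2
tool shift cm (no turn) [ 0.047 -0.044 -9.907] rz 0.0008
```

>>> apply_moves(series="0 0 -0.5 0 0 0 1;0 0 -1 0 0 0 1;0 0 -1.5 0 0 0 1;0 0 -2 0 0 0 1;0 0 -2 0 0 0 1;0 0 -2 0 0 0 1;0 0 -2 0 0 0 1;0 0 -1.5 0 0 0 1;0 0 -0.5 0 0 0 1;0 0 0 0 0 0 1")

```text
clock: 6.03
eef_pos: [340.4, 358.7, 191.9]
tcp_rot: [3.14, -0.002, 1.397]
contact_force: [0.7, 0.8, -3.4]
opening: 0.272
```

```bash
python3 -c "
from h import *
plan(460,20,190,104)"
```

```text
at [340.4 358.7 191.9] rot [ 1.7991e+02 -1.4000e-01  8.0030e+01] F [ 0.73  0.76 -3.36] M [ 0.09  0.03 -0.01] op 0.272 t 6.03
tool shift cm (no turn) [-31.287  17.641   0.19 ] rz -0.4184
```

>>> apply_moves(series="-1 0.56 0 0 0 0 1;-2 1.13 0 0 0 0 1;-3 1.7 0 0 0 0 1;-3.4 1.9 0 0 0 0 1;-3.4 1.9 0 0 0 0 1;-3.4 1.9 0 0 0 0 1;-3.4 1.9 0 0 0 0 1;-3.4 1.9 0 0 0 0 1;-3 1.7 0 0 0 0 1;-2 1.13 0 0 0 0 1")

```text
clock: 6.87
eef_pos: [445.8, 51.8, 189.1]
tcp_rot: [-3.14, 0.001, 1.396]
contact_force: [-0.5, 0.4, -2.8]
opening: 0.273
```

>>> apply_moves(series="-1.5 0.85 0 0 0 0 1;-1 0.56 0 0 0 0 1;-0.6 0.4 0 0 0 0 1;0 0 0 0 0 -0.06 1;0 0 0 0 0 -0.08 1;0 0 0 0 0 -0.08 1;0 0 0 0 0 -0.08 1;0 0 0 0 0 -0.08 1;0 0 0 0 0 -0.038 1;0 0 0 0 0 0 1")

```text
clock: 7.7
eef_pos: [458.2, 22.1, 189.7]
tcp_rot: [-3.14, -0.0, 1.817]
contact_force: [-0.4, -0.1, -2.2]
opening: 0.274
```

```bash
python3 -c "
from h import *
plan(460,20,124,104)
import cv2
ims=[]
im=r.grab_frame('scene');k=5;x0,y0,w,h=225,195,110,110
a=cv2.resize(im[y0:y0+h,x0:x0+w],None,fx=3.6,fy=3.6,interpolation=cv2.INTER_CUBIC)
im=r.grab_frame('wrist');b=cv2.resize(im[:, 40:600],(396,396*480//560))
b=cv2.copyMakeBorder(b,0,a.shape[0]-b.shape[0],0,0,0)
cv2.imwrite('pics/w2.png',np.hstack([a,b]))
cv2.imwrite('pics/w2f.png',im)"
```

```text
at [458.2  22.1 189.7] rot [-1.7993e+02 -2.0000e-02  1.0413e+02] F [-0.39 -0.11 -2.17] M [ 0.03  0.07 -0.  ] op 0.274 t 7.7
tool shift cm (no turn) [-0.244  0.129  6.571] rz 0.0024
```

View pics/w2f.png

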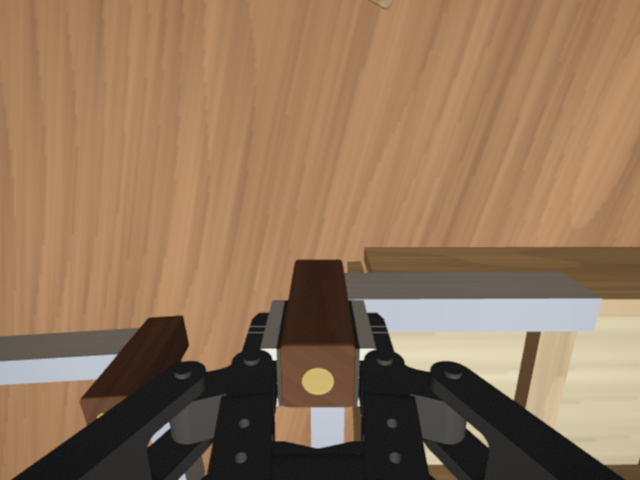

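The square is held upright, its leg top edge parallel to the side board in the wrist view. The side board's outer top edge runs (365,248)–(640,247), and the proud front board end is at about (355,262).

```bash
python3 - <<'E'
from h import *
import cv2
np.set_printoptions(precision=1,suppress=True)
im=cv2.imread('pics/w2f.png');g=cv2.cvtColor(im,cv2.COLOR_BGR2GRAY).astype(float)
# outer top edge of side board: strongest vertical gradient per column
P=[]
for u in range(380,636,8):
    c=cv2.GaussianBlur(g,(5,5),1)[225:268,u];d=np.abs(np.diff(c));P.append((u,225.5+d.argmax()))
P=np.array(P);print(P[::4])
m=np.median(P[:,1]);Q=P[np.abs(P[:,1]-m)<4]
w=np.array([ray('wrist',u,v,100)[:2] for u,v in Q]);f=np.polyfit(w[:,0],w[:,1],1);print('side board yaw',np.degrees(np.arctan(f[0])), 'y at x=502',np.polyval(f,502))
for n,p in (('corner',(365,248)),('proud end outer',(347,263)),('proud inner',(362,263))): print(n,ray('wrist',*p,100)[:2])
# leg top-inner edges at z of square: underside 189.7-55.9
z=189.7-55.9+30
for p in ((358,298),(600,298),(595,330),(385,332)): print(ray('wrist',*p,z)[:2])
E
```

```text
[[380.  246.5]
 [412.  246.5]
 [444.  246.5]
 [476.  246.5]
 [508.  246.5]
 [540.  246.5]
 [572.  246.5]
 [604.  246.5]]
side board yaw 13.921535765835543 y at x=502 39.90984489581875
corner [483.3  34.3]
proud end outer [475.5  22.6]
proud inner [484.2  24.8]
[473.5  31.1]
[574.9  56.3]
[580.   41.3]
[489.7  17.9]
```

```bash
python3 - <<'E'
from h import *
np.set_printoptions(precision=1,suppress=True)
for n,p in (('corner',(365,247.5)),('far',(636,246.5)),('proud end outer',(347,263)),('proud inner',(362,263))): print(n,ray('wrist',*p,0)[:2])
E
```

```text
corner [503.8   4.1]
far [729.2  60.9]
proud end outer [492.6 -13.4]
proud inner [505.3 -10.2]
```

```bash
python3 - <<'E'
from h import *
np.set_printoptions(precision=1,suppress=True)
for z in (90,110,130): print(z,ray('scene',181,247,z)[:2],ray('side',397,173,z)[:2])
plan(458.2,22.1,124,104)
E
```

```text
90 [ 334.  -102.8] [ 348.4 -140.6]
110 [ 352.3 -115.2] [ 351.6 -110. ]
130 [ 370.7 -127.5] [354.9 -79.4]
at [458.3  21.9 189.9] rot [-179.9   -0.   103.9] F [-0.9 -0.1 -2.6] M [ 0.1  0.1 -0. ] op 0.267 t 7.8
tool shift cm (no turn) [ 0.  -0.   6.6] rz -0.0013
```

>>> apply_moves(series="0 0 0.5 0 0 0 1;0 0 0.8 0 0 0 1;0 0 0.8 0 0 0 1;0 0 0.8 0 0 0 1;0 0 0.8 0 0 0 1;0 0 0.8 0 0 0 1;0 0 0.8 0 0 0 1;0 0 0.8 0 0 0 1;0 0 0.5 0 0 0 1;0 0 0 0 0 0 1")

```text
clock: 8.63
eef_pos: [458.1, 21.5, 123.0]
tcp_rot: [-3.14, -0.0, 1.815]
contact_force: [-0.2, 0.4, -2.2]
opening: 0.271
```

```bash
cat >> h.py <<'E'
def cf(n=1):
    s=r.sense();p=s['eef_pos'];c,q=np.cos(np.radians(14)),np.sin(np.radians(14))
    f=lambda v:np.array([c*v[0]+q*v[1],-q*v[0]+c*v[1],v[2]])
    print('gap to home x,y; z',(f(p-[503,4.8,0])-[-12,12,0]).round(2),'F crate',f(s['contact_force']).round(2),'M',f(s['wrist_torque']).round(3),'rot',np.degrees(s['tcp_rot']).round(2),'t',round(s['clock'],2))
E
python3 -c "
from h import *
cf()"
```

```text
gap to home x,y; z [-27.55  15.08 123.05] F crate [-0.14  0.43 -2.2 ] M [0.04  0.065 0.009] rot [-1.7989e+02 -2.0000e-02  1.0398e+02] t 8.63
```

>>> apply_moves(series="-0.1 0.15 0 0 0 0 1;-0.1 0.15 0 0 0 0 1;-0.1 0.15 0 0 0 0 1;-0.1 0.15 0 0 0 0 1;-0.1 0.15 0 0 0 0 1;-0.1 0.15 0 0 0 0 1;-0.1 0.15 0 0 0 0 1;0 0.15 0 0 0 0 1;0 0.15 0 0 0 0 1;0 0.15 0 0 0 0 1")

```text
clock: 9.47
eef_pos: [474.5, 18.3, 124.1]
tcp_rot: [-3.14, -0.0, 1.815]
contact_force: [-2.3, 1.0, -1.0]
opening: 0.272
```

```bash
python3 -c "
from h import *
cf()"
```

```text
gap to home x,y; z [-12.35   7.99 124.12] F crate [-1.98  1.51 -1.05] M [ 0.063  0.577 -0.072] rot [-1.7992e+02 -1.0000e-02  1.0397e+02] t 9.47
```

>>> apply_moves(series="0 0.1 0 0 0 0 1;0 0.1 0 0 0 0 1;0 0.1 0 0 0 0 1;0 0.1 0 0 0 0 1;0 0.05 0 0 0 0 1;0 0.05 0 0 0 0 1;0 0.05 0 0 0 0 1;0 0 0 0 0 0 1;0 0 0 0 0 0 1;0 0 0 0 0 0 1")

```text
clock: 10.3
eef_pos: [480.4, 19.7, 124.3]
tcp_rot: [3.142, 0.0, 1.815]
contact_force: [-2.0, 0.9, -3.3]
opening: 0.269
```

```bash
python3 -c "
from h import *
cf()"
```

```text
gap to home x,y; z [ -6.33   7.89 124.27] F crate [-1.7   1.4  -3.32] M [ 0.299  0.5   -0.044] rot [180.     0.   103.98] t 10.3
```

>>> apply_moves(series="0 0.05 0 0 0 0 1;0 0.05 0 0 0 0 1;0 0.05 0 0 0 0 1;0 0.05 0 0 0 0 1;0 0.05 0 0 0 0 1;0 0.05 0 0 0 0 1;0 0 0 0 0 0 1;0 0 0 0 0 0 1;0 0 0 0 0 0 1;0 0 0 0 0 0 1")

```text
clock: 11.13
eef_pos: [483.5, 20.4, 124.3]
tcp_rot: [3.141, 0.0, 1.815]
contact_force: [-1.6, -0.0, -3.6]
opening: 0.267
```

```bash
python3 -c "
from h import *
cf()"
```

```text
gap to home x,y; z [ -3.17   7.86 124.34] F crate [-1.54  0.33 -3.55] M [ 0.235  0.429 -0.015] rot [1.7998e+02 1.0000e-02 1.0398e+02] t 11.13
```

>>> apply_moves(series="0 0.05 0 0 0 0 1;0 0.05 0 0 0 0 1;0 0.05 0 0 0 0 1;0 0.05 0 0 0 0 1;0 0 0 0 0 0 1;0 0 0 0 0 0 1;0 0 0 0 0 0 1;0 0 0 0 0 0 1;0 0 0 0 0 0 1;0 0 0 0 0 0 1")

```text
clock: 11.97
eef_pos: [484.9, 20.9, 124.2]
tcp_rot: [-3.141, -0.0, 1.815]
contact_force: [-5.1, 0.4, -1.1]
opening: 0.275
```

```bash
python3 -c "
from h import *
cf()"
```

```text
gap to home x,y; z [ -1.67   8.01 124.21] F crate [-4.87  1.65 -1.1 ] M [ 0.321  1.02  -0.488] rot [-1.7996e+02 -1.0000e-02  1.0397e+02] t 11.97
```

>>> apply_moves(series="0 0.04 0 0 0 0 1;0 0.04 0 0 0 0 1;0 0.02 0 0 0 0 1;0 0 0 0 0 0 1;0 0 0 0 0 0 1;0 0 0 0 0 0 1;0 0 0 0 0 0 1;0 0 0 0 0 0 1;0 0 0 0 0 0 1;0 0 0 0 0 0 1")

```text
clock: 12.8
eef_pos: [485.2, 21.1, 124.1]
tcp_rot: [-3.139, -0.0, 1.815]
contact_force: [-7.9, -0.2, 0.2]
opening: 0.272
```

```bash
python3 -c "
from h import *
cf()"
```

```text
gap to home x,y; z [ -1.38   8.09 124.05] F crate [-7.68  1.75  0.24] M [ 0.172  1.409 -0.571] rot [-1.7988e+02 -2.0000e-02  1.0396e+02] t 12.8
```

>>> apply_moves(series="-0.05 -0.05 0 0 0 0 1;-0.05 0 0 0 0 0 1;-0.05 0 0 0 0 0 1;-0.05 0 0 0 0 0 1;-0.05 0 0 0 0 0 1;-0.05 0 0 0 0 0 1;-0.05 0 0 0 0 0 1;-0.05 0 0 0 0 0 1;0 0 0 0 0 0 1;0 0 0 0 0 0 1")

```text
clock: 13.63
eef_pos: [485.9, 17.2, 123.9]
tcp_rot: [-3.14, -0.001, 1.814]
contact_force: [-6.9, 0.3, -2.8]
opening: 0.273
```

```bash
python3 -c "
from h import *
cf()"
```

```text
gap to home x,y; z [ -1.56   4.15 123.94] F crate [-6.66  1.96 -2.83] M [ 0.454  1.088 -0.531] rot [-1.7992e+02 -3.0000e-02  1.0396e+02] t 13.63
```

>>> apply_moves(series="-0.05 0 0 0 0 0 1;-0.05 0 0 0 0 0 1;-0.05 0 0 0 0 0 1;0 0 0 0 0 0 1;0 0 0 0 0 0 1;0 0 0 0 0 0 1;0 0 0 0 0 0 1;0 0 0 0 0 0 1;0 0 0 0 0 0 1;0 0 0 0 0 0 1")

```text
clock: 14.47
eef_pos: [486.4, 15.8, 124.0]
tcp_rot: [-3.14, -0.001, 1.815]
contact_force: [-5.6, 1.6, -2.3]
opening: 0.273
```

```bash
python3 -c "
from h import *
cf()"
```

```text
gap to home x,y; z [ -1.5    2.66 123.96] F crate [-5.02  2.95 -2.27] M [ 0.487  1.069 -0.514] rot [-1.7992e+02 -3.0000e-02  1.0396e+02] t 14.47
```

>>> apply_moves(series="-0.05 0 0 0 0 0 1;-0.05 0 0 0 0 0 1;-0.05 0 0 0 0 0 1;0 0 0 0 0 0 1;0 0 0 0 0 0 1;0 0 0 0 0 0 1;0 0 0 0 0 0 1;0 0 0 0 0 0 1;0 0 0 0 0 0 1;0 0 0 0 0 0 1")

```text
clock: 15.3
eef_pos: [486.7, 14.3, 123.9]
tcp_rot: [-3.14, -0.001, 1.814]
contact_force: [-5.0, 1.0, -2.4]
opening: 0.277
```

```bash
python3 -c "
from h import *
cf()"
```

```text
gap to home x,y; z [ -1.53   1.15 123.94] F crate [-4.61  2.19 -2.42] M [ 0.595  1.017 -0.52 ] rot [-1.7992e+02 -3.0000e-02  1.0396e+02] t 15.3
```

>>> apply_moves(series="-0.05 0 0 0 0 0 1;-0.05 0 0 0 0 0 1;-0.03 0 0 0 0 0 1;0 0 0 0 0 0 1;0 0 0 0 0 0 1;0 0 0 0 0 0 1;0 0 0 0 0 0 1;0 0 0 0 0 0 1;0 0 0 0 0 0 1;0 0 0 0 0 0 1")

```text
clock: 16.13
eef_pos: [487.1, 13.0, 124.0]
tcp_rot: [-3.14, -0.001, 1.814]
contact_force: [-5.0, 2.3, -3.1]
opening: 0.271
```

```bash
python3 -c "
from h import *
cf()"
```

```text
gap to home x,y; z [ -1.48  -0.15 123.97] F crate [-4.35  3.41 -3.13] M [ 0.512  1.057 -0.515] rot [-1.7992e+02 -3.0000e-02  1.0396e+02] t 16.13
```

>>> apply_moves(series="-0.05 0 0 0 0 0 1;-0.05 0 0 0 0 0 1;-0.03 0 0 0 0 0 1;0 0 0 0 0 0 1;0 0 0 0 0 0 1;0 0 0 0 0 0 1;0 0 0 0 0 0 1;0 0 0 0 0 0 1;0 0 0 0 0 0 1;0 0 0 0 0 0 1")

```text
clock: 16.97
eef_pos: [487.2, 12.3, 124.0]
tcp_rot: [-3.14, -0.001, 1.814]
contact_force: [-5.6, 6.2, -1.4]
opening: 0.272
```

```bash
python3 -c "
from h import *
cf()"
```

```text
gap to home x,y; z [ -1.51  -0.89 124.  ] F crate [-3.91  7.4  -1.36] M [ 1.254  0.988 -0.479] rot [-1.7992e+02 -8.0000e-02  1.0395e+02] t 16.97
```

>>> apply_moves(series="-0.05 0 0 0 0 0 1;-0.05 0 0 0 0 0 1;0 0 0 0 0 0 1;0 0 0 0 0 0 1;0 0 0 0 0 0 1;0 0 0 0 0 0 1;0 0 0 0 0 0 1;0 0 0 0 0 0 1;0 0 0 0 0 0 1;0 0 0 0 0 0 1")

```text
clock: 17.8
eef_pos: [487.2, 12.2, 124.0]
tcp_rot: [-3.14, -0.003, 1.814]
contact_force: [-6.7, 12.0, -0.2]
opening: 0.267
```

```bash
python3 -c "
from h import *
cf()"
```

```text
gap to home x,y; z [ -1.54  -1.03 123.99] F crate [-3.65 13.24 -0.22] M [ 2.17   0.891 -0.354] rot [-1.7991e+02 -1.6000e-01  1.0393e+02] t 17.8
```

>>> apply_moves(series="0.04 0 0 0 0 0 1;0.04 0 0 0 0 0 1;0 0.04 0 0 0 0 1;0 0.04 0 0 0 0 1;0 0 0 0 0 0 1;0 0 0 0 0 0 1;0 0 0 0 0 0 1;0 0 0 0 0 0 1;0 0 0 0 0 0 1;0 0 0 0 0 0 1")

```text
clock: 18.63
eef_pos: [487.3, 12.3, 123.9]
tcp_rot: [-3.139, -0.002, 1.814]
contact_force: [-9.2, 6.1, -0.2]
opening: 0.268
```

```bash
python3 -c "
from h import *
cf()"
```

```text
gap to home x,y; z [ -1.42  -0.93 123.88] F crate [-7.42  8.18 -0.23] M [ 1.274  1.472 -0.389] rot [-1.7983e+02 -1.0000e-01  1.0395e+02] t 18.63
```

Now the two-second hold, pressed against both boards.

>>> apply_moves(series="0 0 0 0 0 0 1;0 0 0 0 0 0 1;0 0 0 0 0 0 1;0 0 0 0 0 0 1;0 0 0 0 0 0 1;0 0 0 0 0 0 1;0 0 0 0 0 0 1;0 0 0 0 0 0 1;0 0 0 0 0 0 1;0 0 0 0 0 0 1")

```text
clock: 19.47
eef_pos: [487.3, 12.3, 123.9]
tcp_rot: [-3.139, -0.002, 1.814]
contact_force: [-9.0, 4.5, 0.4]
opening: 0.274
```

>>> apply_moves(series="0 0 0 0 0 0 1;0 0 0 0 0 0 1;0 0 0 0 0 0 1;0 0 0 0 0 0 1;0 0 0 0 0 0 1;0 0 0 0 0 0 1;0 0 0 0 0 0 1;0 0 0 0 0 0 1;0 0 0 0 0 0 1;0 0 0 0 0 0 1")

```text
clock: 20.3
eef_pos: [487.3, 12.3, 123.9]
tcp_rot: [-3.139, -0.002, 1.814]
contact_force: [-8.6, 5.3, 0.6]
opening: 0.27
```

```bash
python3 -c "
from h import *
import cv2
cf()
K=lambda im,x0,y0,w,h:cv2.resize(im[y0:y0+h,x0:x0+w],(400,400),interpolation=cv2.INTER_CUBIC)
cv2.imwrite('pics/p1.png',np.hstack([K(r.grab_frame('scene'),215,180,130,130),K(r.grab_frame('side'),260,120,130,130)]))
cf()"
```

```text
gap to home x,y; z [ -1.43  -0.94 123.9 ] F crate [-7.05  7.22  0.57] M [ 1.288  1.377 -0.401] rot [-1.7984e+02 -1.0000e-01  1.0396e+02] t 20.3
gap to home x,y; z [ -1.42  -0.91 123.9 ] F crate [-7.13  7.35  0.34] M [ 1.233  1.401 -0.371] rot [-1.7983e+02 -1.0000e-01  1.0395e+02] t 20.4
```

View pics/p1.png

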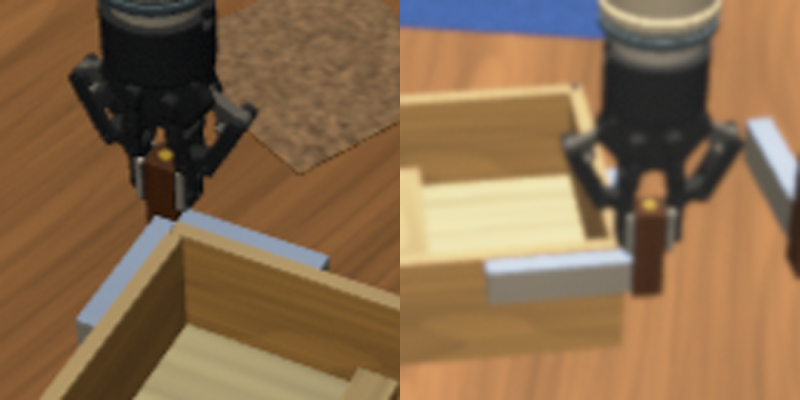

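Both legs sit flush on the closed corner: the front board is home in the left half and the legs lie against both boards. One more hold call, then I'll withdraw.

>>> apply_moves(series="0 0 0 0 0 0 1;0 0 0 0 0 0 1;0 0 0 0 0 0 1;0 0 0 0 0 0 1;0 0 0 0 0 0 1;0 0 0 0 0 0 1;0 0 0 0 0 0 1;0 0 0 0 0 0 1;0 0 0 0 0 0 1;0 0 0 0 0 0 1")

```text
clock: 21.23
eef_pos: [487.3, 12.3, 123.9]
tcp_rot: [-3.139, -0.002, 1.814]
contact_force: [-8.0, 4.6, 0.5]
opening: 0.268
```

>>> apply_moves(series="0.1 -0.1 0 0 0 0 1;0.1 -0.1 0 0 0 0 1;0.1 -0.2 0 0 0 0 1;0.1 -0.3 0 0 0 0 1;0.1 -0.4 0 0 0 0 1;0.2 -0.5 0 0 0 0 1;0.2 -0.5 0 0 0 0 1;0.2 -0.4 0 0 0 0 1;0.1 -0.2 0 0 0 0 1;0 0 0 0 0 0 1")

```text
clock: 22.07
eef_pos: [459.1, 16.9, 124.3]
tcp_rot: [-3.141, -0.0, 1.815]
contact_force: [-0.2, -0.5, -3.5]
opening: 0.27
```

>>> apply_moves(series="0 0 -0.4 0 0 0 1;0 0 -0.8 0 0 0 1;0 0 -0.8 0 0 0 1;0 0 -0.8 0 0 0 1;0 0 -0.8 0 0 0 1;0 0 -0.8 0 0 0 1;0 0 -0.8 0 0 0 1;0 0 -0.8 0 0 0 1;0 0 -0.4 0 0 0 1;0 0 0 0 0 0 1")

```text
clock: 22.9
eef_pos: [460.4, 16.8, 189.4]
tcp_rot: [3.14, 0.0, 1.815]
contact_force: [-0.3, 0.4, -2.8]
opening: 0.269
```

```bash
python3 -c "
from h import *
cf();plan(352,350,190,80)"
```

```text
gap to home x,y; z [-26.44   9.98 189.41] F crate [-0.23  0.48 -2.77] M [ 0.041  0.066 -0.005] rot [1.7990e+02 2.0000e-02 1.0398e+02] t 22.9
at [460.4  16.8 189.4] rot [1.7990e+02 2.0000e-02 1.0398e+02] F [-0.34  0.4  -2.77] M [ 0.02  0.07 -0.  ] op 0.269 t 22.9
tool shift cm (no turn) [34.949 -2.47  -0.059] rz 0.4185
```

>>> apply_moves(series="1 -0.07 0 0 0 0 1;2 -0.14 0 0 0 0 1;3 -0.21 0 0 0 0 1;3.6 -0.25 0 0 0 0 1;3.6 -0.25 0 0 0 0 1;3.6 -0.25 0 0 0 0 1;3.6 -0.25 0 0 0 0 1;3.6 -0.25 0 0 0 0 1;3 -0.21 0 0 0 0 1;3 -0.21 0 0 0 0 1")

```text
clock: 23.73
eef_pos: [365.3, 304.6, 187.7]
tcp_rot: [-3.141, 0.0, 1.815]
contact_force: [1.5, 0.0, -2.4]
opening: 0.273
```

>>> apply_moves(series="2.4 -0.17 0 0 0 0 1;1.5 -0.11 0 0 0 0 1;1 -0.1 0 0 0 0 1;0 0 0 0 0 0.06 1;0 0 0 0 0 0.08 1;0 0 0 0 0 0.08 1;0 0 0 0 0 0.08 1;0 0 0 0 0 0.08 1;0 0 0 0 0 0.038 1;0 0 0 0 0 0 1")

```text
clock: 24.57
eef_pos: [351.1, 349.1, 187.8]
tcp_rot: [-3.141, 0.001, 1.395]
contact_force: [0.7, -0.7, -3.6]
opening: 0.272
```

```bash
python3 -c "
from h import *
plan(352,350,61,80)"
```

```text
at [351.1 349.1 187.8] rot [-1.7996e+02  5.0000e-02  7.9910e+01] F [ 0.67 -0.67 -3.59] M [0.05 0.01 0.02] op 0.272 t 24.57
tool shift cm (no turn) [ 0.106  0.077 12.683] rz -0.0016
```

Lowering to about 5 mm above the mat, then slowly.

>>> apply_moves(series="0 0 0.6 0 0 0 1;0 0 1.2 0 0 0 1;0 0 1.8 0 0 0 1;0 0 2 0 0 0 1;0 0 2 0 0 0 1;0 0 1.8 0 0 0 1;0 0 1.4 0 0 0 1;0 0 0.8 0 0 0 1;0 0 0.4 0 0 0 1;0 0 0 0 0 0 1")

```text
clock: 25.4
eef_pos: [351.1, 349.2, 67.5]
tcp_rot: [-3.141, 0.001, 1.397]
contact_force: [1.0, 0.5, -3.0]
opening: 0.271
```

>>> apply_moves(series="0 0 0.08 0 0 0 1;0 0 0.08 0 0 0 1;0 0 0.08 0 0 0 1;0 0 0.08 0 0 0 1;0 0 0.08 0 0 0 1;0 0 0.08 0 0 0 1;0 0 0.05 0 0 0 1;0 0 0 0 0 0 1;0 0 0 0 0 0 1;0 0 0 0 0 0 1")

```text
clock: 26.23
eef_pos: [351.5, 349.5, 63.0]
tcp_rot: [-3.142, 0.0, 1.397]
contact_force: [-0.1, 0.7, -2.2]
opening: 0.278
```

```bash
python3 -c "
from h import *
plan(352,350,61,80)"
```

```text
at [351.5 349.5  63. ] rot [-180.      0.     80.03] F [-0.09  0.71 -2.2 ] M [ 0.04  0.06 -0.04] op 0.278 t 26.23
tool shift cm (no turn) [0.059 0.043 0.197] rz 0.0005
```

>>> apply_moves(series="0 0 0.04 0 0 0 1;0 0 0.04 0 0 0 1;0 0 0.04 0 0 0 1;0 0 0.04 0 0 0 1;0 0 0.04 0 0 0 1;0 0 0.03 0 0 0 1;0 0 0 0 0 0 1;0 0 0 0 0 0 1;0 0 0 0 0 0 1;0 0 0 0 0 0 1")

```text
clock: 27.07
eef_pos: [351.5, 349.6, 60.9]
tcp_rot: [3.142, -0.0, 1.397]
contact_force: [-1.5, -1.3, 6.0]
opening: 0.274
```

```bash
python3 -c "
from h import *
plan(352,350,61,80)"
```

```text
at [351.5 349.6  60.9] rot [ 1.800e+02 -1.000e-02  8.003e+01] F [-1.49 -1.3   5.99] M [-0.21  0.38  0.01] op 0.274 t 27.07
tool shift cm (no turn) [ 0.051  0.04  -0.006] rz 0.0005
```

The square is seated on the mat, with Fz up by about 8 N. Releasing and rising.

>>> apply_moves(series="0 0 -0.05 0 0 0 1;0 0 0 0 0 0 0.3;0 0 0 0 0 0 0;0 0 0 0 0 0 -0.3;0 0 0 0 0 0 -0.6;0 0 0 0 0 0 -1;0 0 0 0 0 0 -1;0 0 0 0 0 0 -1;0 0 0 0 0 0 -1;0 0 0 0 0 0 -1")

```text
clock: 27.9
eef_pos: [351.5, 349.5, 61.2]
tcp_rot: [-3.142, -0.0, 1.397]
contact_force: [0.3, -0.9, -0.1]
opening: 0.997
```

>>> apply_moves(series="0 0 -0.5 0 0 0 -1;0 0 -1 0 0 0 -1;0 0 -2 0 0 0 -1;0 0 -2 0 0 0 -1;0 0 -2 0 0 0 -1;0 0 -2 0 0 0 -1;0 0 -2 0 0 0 -1;0 0 -2 0 0 0 -1;0 0 -1 0 0 0 -1;0 0 0 0 0 0 -1")

```text
clock: 28.73
eef_pos: [352.5, 350.5, 209.0]
tcp_rot: [3.139, -0.004, 1.397]
contact_force: [1.6, 0.2, 0.4]
opening: 0.998
```

>>> apply_moves(series="-1 0 -1 0 0 0 -1;-1.5 0 -1 0 0 0 -1;-1.5 0 -1 0 0 0 -1;-1.5 0 -1 0 0 0 -1;-1.5 0 -1 0 0 0 -1;-1 0 -0.5 0 0 0 -1;0 0 0 0 0 0 -1;0 0 0 0 0 0 -1;0 0 0 0 0 0 -1;0 0 0 0 0 0 -1")

```text
clock: 29.57
eef_pos: [337.6, 271.1, 260.5]
tcp_rot: [-3.141, 0.001, 1.397]
contact_force: [-0.6, 0.2, 0.9]
opening: 0.996
```

```bash
python3 -c "
from h import *
import cv2
plan(352,350,61,80)
K=lambda im,x0,y0,w,h:cv2.resize(im[y0:y0+h,x0:x0+w],(400,400*h//w),interpolation=cv2.INTER_CUBIC)
cv2.imwrite('pics/e1.png',np.hstack([K(r.grab_frame('scene'),200,110,260,300),K(r.grab_frame('side'),190,130,260,300)]))"
```

```text
at [337.6 271.1 260.5] rot [-1.7996e+02  3.0000e-02  8.0040e+01] F [-0.63  0.23  0.94] M [ 0.02  0.03 -0.02] op 0.996 t 29.57
tool shift cm (no turn) [ 8.018  0.056 19.952] rz 0.0008
```

View pics/e1.png

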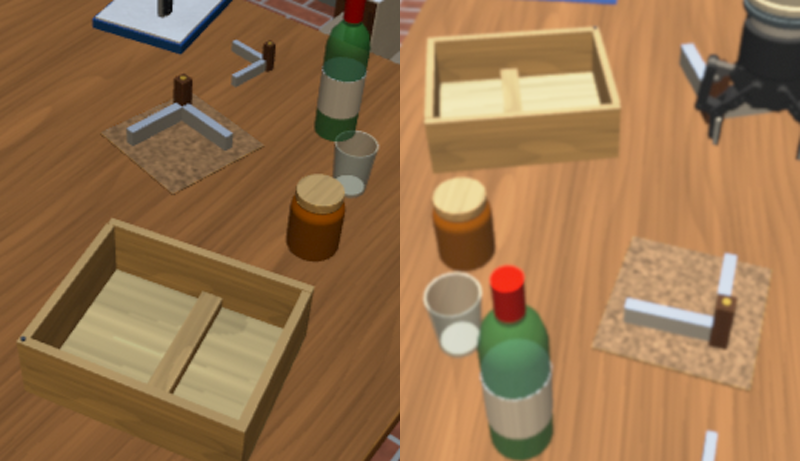

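The square lies flat on the mat with its handle over it, the crate corner at (112,222) is closed, and the bottle, tumbler and jar are in place.

```bash
python3 -c "
from rig import r
print(r.sense()['clock'], r.sign_off())"
```

```text
the job is handed in; nothing more can be done
29.6667 None
```

I pressed the middle-sized square onto the crate's open corner until the front board stopped against its hard stop. I then laid it back flat on the mat, released it and backed the arm clear. I handed the job in at 29.7 s; no verdict is reported.

- **Press:** I held it for about 2.6 s at roughly 7 N against the front board and 7–8 N against the side board. These are wrist forces, so they include some friction between the square and the boards. The side-board reading rose briefly to about 13 N before I eased it off. I kept the fingers above the crate's rim, so they should not have touched the front board.
- **Squareness:** The tool yaw was within about 0.2° of the side board's measured direction. The contact came about 1.5 mm and 1 mm short of or past my camera estimate, which is within the stated 3 mm.
- **Last picture:** It shows the corner closed, the square flat on the mat with its handle over it, and the bottle, tumbler and jar in their places. The wrist forces were back to noise after release.
- **Not exact:** The side-board contact seemed to centre near the corner end of the first leg, so there may be a slight yaw difference within tolerance. I judged the board's final angle from the picture and the force rise; I had no direct reading of it. No check failed.

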